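# Touch-test the casting in the pink heart mould, then stop the timer

### The arm

A 7-joint arm with a two-finger parallel gripper is mounted at the origin on the work surface. World frame = base frame: x ahead of the robot, y to its left, z up, the work surface at z = 0. Lengths are in m, angles in rad, forces in N, time in s.
With the tool pointing down it reaches from about 0.4 to 0.85 m from the base axis. Payload 10.4 kg.
Tool frame: the origin (TCP) lies midway between the tips of the shut fingers; the grasp point (between the pads) lies 19 mm behind it (r.tcp_to_grasp is the z of the grasp point in the tool frame, in m); z points along the fingers, x is the direction in which the jaws open and shut, and the axes are right-handed (so a half turn about z gives the same grasp; the last joint's range is limited). The gripper opens to 87 mm and grips with 3 to 60 N. Pads are 19 mm wide; open, the fingers measure 117 mm over their backs; the gripper's body (75 mm by 190 mm) begins 51 mm behind the grasp point.
Start: joints at [-1.368, 0.332, -0.065, 1.46, 0.022, 1.35, -0.088], TCP at [0.14, 0.609, 0.223] pointing down, gripper open.
Joint ranges: [-2.6, 2.6], [-0.5, 2.12], [-1.47, 1.34], [0.16, 2.42], [-1.27, 4.41], [0.06, 2.06], [-2.6, 2.6]. Speed limits (rad/s): [2.22, 2.22, 2.79, 2.79, 3.14, 3.14, 3.14].

### API

Orientations are given as a unit quaternion [x, y, z, w].
In Python, from bench import r, camera, close_job gives the robot as it stands. The module is installed in compiled form; this text tells all that it offers.
- The arm moves only by the shell command python3 -m crank 'ROWS' [FORCE]. ROWS is JSON, a list of rows, each an object of numbers: "x", "y", "z": the shift along the tool's x, y, z scaled (see below); "ax", "ay", "az": the turn, a rotation vector about the tool's x, y, z scaled (see below); "claw": the closure, from -1 (fully open) to 1 (shut), so that 0 is half open. A call has exactly 5 rows; each row is the pose to reach, as a shift and turn from the pose commanded when the call began, along the tool's axes at that moment; what a row does not reach only later rows make up. The controller multiplies each number of a shift by 1 m and each number of a turn by 2 rad. A row lasts 1/12 s, in which the tool goes at most 41.7 mm and 7.16 degrees, less where a joint would pass 70% of its speed; a pose out of reach is approached as far as the arm can. A call with a number of a shift or a turn outside -1 to 1 is refused whole. A call with a gripper value outside its range is refused whole. The fingers move at their own pace and stop on an object; FORCE is the grip in N (left out, the last holds). Time passes only in rows, so rows that repeat a pose let the fingers close, or fill a call up. It gives the time, the measured TCP pose, the force and the opening at its end, in the units of the state.
- r.read_state(): the state, without advancing time (a new reading comes with each control period).
- camera(name): name is "scene" or "side" or "wrist"; returns a dict with "color" (420x560x3 uint8, blue, green, red), "fx", "fy", "cx", "cy" (pixels), "eye" and "orientation" of the camera in the world. Camera axes: x right, y down, z forward; pixel columns grow to the right and rows downward; lengths in m; the calibration is good to about 2 mm. A picture is of the moment at which its call begins. There is no depth.
- close_job(): hands the job in, once; it reports no verdict.
The state is a dict: "time": time; "joint_positions": joint angles; "joint_vel": joint speeds; "joint_torque": joint torques, N m; "ee_pos": TCP position; "eef_rot": TCP orientation; "ft_force": force on the tool from outside, world axes, zero at the start; "torque": the same for the moment, N m; "width": finger opening in m.
Only numpy, scipy, OpenCV 4.12 (cv2) and the standard library are available. Lean on these libraries where they do the work, as an engineer would, in place of code of your own. Each camera call takes 0.05 s, during which the arm holds its last target. There are 200 camera calls.

### The job

The setting time is up: with the fingertips, lightly touch the cream casting in the pink heart-shaped mould so that it just gives, rest there for about half a second, and draw back; then press the green button on the white timer fully in to stop it, and draw back clear. Touch only: do not grip, lift or shift the mould, and leave the other moulds, the red button and everything else on the table alone.

Things in the scene. Friction and masses are not known exactly. Their poses are not given: they have to be found in the camera images.
- mould_heart_pink: The pink heart-shaped silicone mould, 85 mm wide, 78 mm long, 36 mm tall, loose, about 0.3 kg (hidden variation), with a cream heart-shaped casting (63 mm wide, 57 mm long) standing out of its middle to 44 mm above the table. Origin at the centre of the heart on its underside, z up; the heart's point lies toward its -x, the lobes toward +x. Its yaw is arbitrary.
- heart_pink_top (a point): The middle of the casting's flat top in the pink heart mould, 44 mm above the table: the place to touch. It moves down with the casting. At least 18 mm of casting lies around it on all sides.
- cast_heart_pink (a joint): How far the casting in the pink heart mould is pushed down into its springy mould, m: 0 at rest, stop at 0.008. It starts to give at about 0.6 N and takes 0.6 N more per mm (about 5.5 N at the stop, rigid beyond); springs back when released. A touch counts from 0.001 on.
- timer: White timer, 70 mm (x) by 100 mm (y), 30 mm tall, heavy and fixed. Origin at the centre of its underside. A dark screen lies along its +x edge; a green button at its (x -12, y +26) mm and a red one at (x -12, y -26) mm, each 26 mm across in a grey collar of 42 mm across and 12 mm tall on the case. Yaw within 0.5 rad of the world's.
- btn_green_top (a point): Centre of the green button's top, 52 mm above the table; pressed straight down.
- btn_green (a joint): Travel of the green button, m: 0 out, 0.006 fully in; starts to move at about 1.5 N, fully in at 5 N, rigid beyond; springs back.
- btn_red (a joint): Travel of the red button, m: 0 out, 0.006 fully in; same springs. Leave alone.
- mould_heart_teal: Turquoise heart-shaped mould, same size as the pink heart (36 mm tall block with a hard cream casting standing up out of its middle to 44 mm above the table, mass about 0.3 kg). Loose; origin at the centre of its underside, z up. Leave alone.
- mould_round_pink: Pink round mould, 84 mm across (36 mm tall block with a hard cream casting standing up out of its middle to 44 mm above the table, mass about 0.3 kg). Loose; origin at the centre of its underside, z up. Leave alone.
- mould_block_teal: Turquoise rectangular mould, 62 by 84 mm (36 mm tall block with a hard cream casting standing up out of its middle to 44 mm above the table, mass about 0.3 kg). Loose; origin at the centre of its underside, z up. Leave alone.
- bowl: Turquoise bowl, 96 mm across, 40 mm tall, empty, loose. Origin at the centre of its underside. Leave alone.
- jug: Clear greyish measuring jug, 100 mm across, 125 mm tall, a handle toward its +y reaching 85 mm from its axis; loose. Origin at the centre of its underside. Stands at the left of the work. Leave alone.
- spatula: Spatula with black handle lying along its x axis, loose, at the right of the work. Leave alone.
- pigment: Small amber bottle with black cap, 36 mm across, 80 mm tall, loose, at the right of the work. Leave alone.
- soap: Lilac heart-shaped piece already out of its mould, 63 mm wide, 22 mm tall, loose, at the left of the work. Leave alone.
Not all that is in view belongs to the job. What is shaped like the timer but blue is not meant. Leave any blue look-alike of the mould_heart_pink alone.

How it is judged:
On the way, in this order (a step that is already met when the one before it is completed fails the run):
1. the fingers rest on the casting of the pink heart mould, pushing it down at least 1 mm, for 0.25 s (value of joint cast_heart_pink above 0.001 m and contact force between the fingers and mould_heart_pink above 0.3 N), for 0.25 s.
2. the fingers have left the pink heart mould and the casting has sprung back (value of joint cast_heart_pink below 0.0007 m and contact force between the fingers and mould_heart_pink below 0.1 N), for 0.1 s.
3. the green button is pressed at least 4.5 mm of its 6 mm by the fingers (value of joint btn_green above 0.0045 m and contact force between the fingers and timer above 0.5 N), for 0.05 s.
At the end, for the whole second after the job is handed in: Casting and both buttons sprung back (casting within 0.7 mm, buttons within 1 mm), the pink heart mould upright (0.05 rad), at rest and within 15 mm of where it stood, every other thing within 10 mm of where it stood (value of joint cast_heart_pink below 0.0007 m and value of joint each of btn_green, btn_red below 0.001 m and distance of mould_heart_pink from where it was at the start of the episode below 0.015 m and angle between mould_heart_pink's own z axis and vertical below 0.05 rad and linear speed of mould_heart_pink below 0.01 m/s and distance of each of mould_heart_teal, mould_round_pink, mould_block_teal, bowl, jug, spatula, pigment, soap from where it was at the start of the episode below 0.01 m); the robot touches nothing.
It fails at once if the pink heart mould or its casting is pushed with more than 15 N (contact force between any of the fingers, the arm and mould_heart_pink above 15 N).
It fails at once if the pink heart mould is lifted more than 6 mm, tipped, or shifted more than 15 mm (height (world z) of mould_heart_pink above 0.006 m or angle between mould_heart_pink's own z axis and vertical above 0.15 rad or distance of mould_heart_pink from where it was at the start of the episode above 0.015 m).
It fails at once if the red button is pressed more than 1.5 mm (value of joint btn_red above 0.0015 m).
It fails at once if the timer is pushed with more than 30 N (contact force between any of the fingers, the arm and timer above 30 N).
It fails at once if another mould, the bowl, jug, spatula, bottle or soap is touched with more than 1 N or moved more than 10 mm (contact force between any of the fingers, the arm and mould_heart_teal above 1 N or distance of any of mould_heart_teal, mould_round_pink, mould_block_teal, bowl, jug, spatula, pigment, soap from where it was at the start of the episode above 0.01 m or contact force between any of the fingers, the arm and mould_round_pink above 1 N or contact force between any of the fingers, the arm and mould_block_teal above 1 N or contact force between any of the fingers, the arm and bowl above 1 N or contact force between any of the fingers, the arm and jug above 1 N or contact force between any of the fingers, the arm and spatula above 1 N or contact force between any of the fingers, the arm and pigment above 1 N or contact force between any of the fingers, the arm and soap above 1 N).
It also fails if it takes over 38 s, if anything falls off the work surface, if the arm or the gripper's body presses on something with over 40 N, if the wrist force passes 120 N, or if a joint passes its speed limit or range.

## Working session

There is one attempt and no reset: what is moved stays moved. The work goes in short steps, Python scripts to look and compute and a shell command to move; the robot and the scene stay as the last step left them, time stands still between calls to the robot, and variables do not carry over. Pictures are saved under pics/ and viewed, about 8 in all and at most 12, crops included, and the job is handed in when it is done.

```bash
mkdir -p pics
cat > h.py <<'E'
import numpy as np, cv2, pickle
from scipy.spatial.transform import Rotation as R
from bench import r, camera
def ray(c,u,v):
    d=R.from_quat(c['orientation']).apply([(u-c['cx'])/c['fx'],(v-c['cy'])/c['fy'],1]); return np.array(c['eye']),d
def onz(c,u,v,z):
    e,d=ray(c,u,v); return e+d*(z-e[2])/d[2]
def proj(c,p):
    q=R.from_quat(c['orientation']).inv().apply(np.array(p)-c['eye']); return q[0]/q[2]*c['fx']+c['cx'],q[1]/q[2]*c['fy']+c['cy']
E
python3 - <<'E'
from h import *
for n in ['scene','side']:
    c=camera(n); pickle.dump(c,open(n+'.pkl','wb')); cv2.imwrite(f'pics/{n}0.png',c['color']); print(n,c['eye'],c['orientation'],c['fx'])
print(r.read_state())
E
```

```text
scene [ 1.05071919 -0.08218671  0.87210447] [ 0.71339905  0.63284388 -0.20076918 -0.22419223] 397.3537989710378
side [ 0.2173378  -0.63116642  0.83417491] [ 0.91304863 -0.20381771  0.07327636 -0.34558808] 384.02868382653793
{'time': 0.1, 'joint_positions': array([-1.36757429,  0.33280581, -0.06470372,  1.46081759,  0.02163206,
        1.34988554, -0.08844101]), 'joint_vel': array([ 0.0004219 , -0.00185867, -0.00014305, -0.00267579,  0.00047697,
        0.00042139,  0.00061419]), 'joint_torque': array([ 9.83407554e-04, -6.24539495e+01,  2.43008783e-02, -3.90714633e+01,
       -6.13955897e-02,  3.66373546e-02,  5.87962541e-05]), 'ee_pos': array([0.13988037, 0.60881398, 0.22185427]), 'eef_rot': array([ 7.82247227e-01,  6.22967819e-01, -4.50154172e-04,  4.11566381e-04]), 'ft_force': array([-0.18677737,  0.55070064,  0.37229497]), 'torque': array([-0.02617737,  0.0005668 ,  0.01504142]), 'width': 0.08707582318929967}
```

View pics/scene0.png

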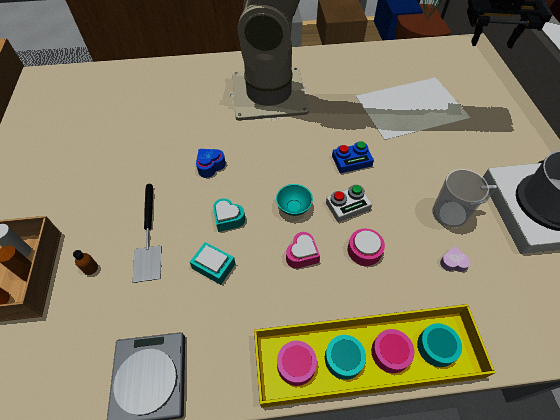

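View pics/side0.png

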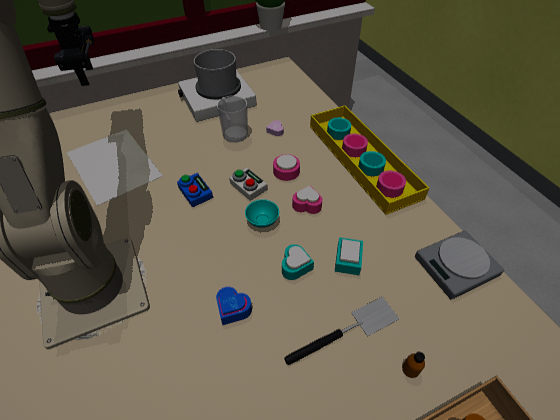

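Scene view: pink heart mould at about (303,250), white timer at (349,202) with its green button at (357,190), red at (338,198). Side view: heart at (308,199), green button at (239,175).

```bash
cat > m.py <<'E'
from h import *
S={n:pickle.load(open(n+'.pkl','rb')) for n in ['scene','side']}
def blob(c,kind,u,v,w=22):
    im=c['color'];hsv=cv2.cvtColor(im,cv2.COLOR_BGR2HSV)
    lo,hi={'g':((45,80,40),(80,255,255)),'r':((170,120,60),(180,255,255)),'r2':((0,150,60),(8,255,255)),'c':((0,0,150),(180,60,255))}[kind]
    m=cv2.inRange(hsv,lo,hi)
    if kind=='r': m|=cv2.inRange(hsv,(0,150,60),(8,255,255))
    n,l,s,ce=cv2.connectedComponentsWithStats(m)
    b=[(s[i,4],*ce[i].round(1),s[i,:4]) for i in range(1,n) if np.hypot(*(ce[i]-(u,v)))<w and 8<s[i,4]<2500]
    return max(b,key=lambda t:t[0]) if b else None
for name,kind,z,pa,pb in [('heart','c',.044,(303,248),(308,196)),('green','g',.052,(357,190),(239,175)),('red','r',.052,(338,198),(250,183)),
  ('round','c',.044,(368,241),(287,162)),('tealheart','c',.044,(229,212),(297,260)),('block','c',.044,(210,258),(349,250))]:
    for n,p in (('scene',pa),('side',pb)):
        b=blob(S[n],kind,*p,10 if kind in'gr' else 14)
        print(name,n,b,b is not None and onz(S[n],b[1],b[2],z).round(4))
a=cv2.resize(S['scene']['color'][160:280,260:420],None,fx=4,fy=4,interpolation=cv2.INTER_CUBIC)
cv2.imwrite('pics/crop.png',a)
E
python3 m.py
```

```text
heart scene (np.int32(371), np.float64(303.3), np.float64(246.1), array([292, 235,  25,  22], dtype=int32)) [0.6054 0.0229 0.044 ]
heart side None False
green scene (np.int32(64), np.float64(356.6), np.float64(188.4), array([352, 185,  10,   8], dtype=int32)) [0.459  0.1841 0.052 ]
green side (np.int32(46), np.float64(238.4), np.float64(172.7), array([235, 170,   8,   7], dtype=int32)) [0.458  0.1794 0.052 ]
red scene (np.int32(65), np.float64(338.7), np.float64(195.2), array([334, 191,  10,   9], dtype=int32)) [0.4748 0.1338 0.052 ]
red side (np.int32(48), np.float64(249.6), np.float64(181.7), array([246, 178,   8,   9], dtype=int32)) [0.4737 0.1298 0.052 ]
round scene (np.int32(452), np.float64(367.2), np.float64(241.5), array([355, 231,  26,  22], dtype=int32)) [0.6113 0.1757 0.044 ]
round side None False
tealheart scene (np.int32(307), np.float64(225.7), np.float64(209.8), array([216, 201,  23,  19], dtype=int32)) [ 0.4796 -0.1551  0.044 ]
tealheart side (np.int32(10), np.float64(288.3), np.float64(261.4), array([287, 257,   5,   9], dtype=int32)) [ 0.4569 -0.1612  0.044 ]
block scene (np.int32(447), np.float64(210.8), np.float64(257.7), array([195, 245,  32,  26], dtype=int32)) [ 0.6098 -0.1948  0.044 ]
block side (np.int32(21), np.float64(358.0), np.float64(251.2), array([356, 243,   4,  18], dtype=int32)) [ 0.6277 -0.2083  0.044 ]
```

View pics/crop.png

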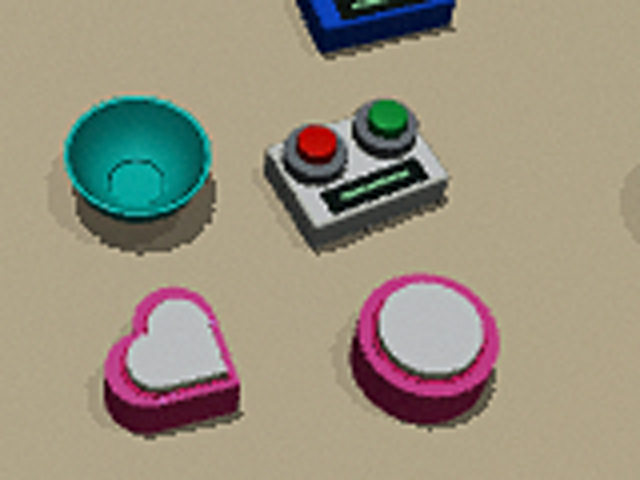

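```bash
python3 -m crank '[{"x":-0.024,"y":0.030,"claw":1},{"x":-0.048,"y":0.060,"claw":1},{"x":-0.072,"y":0.090,"claw":1},{"x":-0.096,"y":0.120,"claw":1},{"x":-0.120,"y":0.150,"claw":1}]' 5
python3 -m crank '[{"x":-0.024,"y":0.030,"claw":1},{"x":-0.048,"y":0.060,"claw":1},{"x":-0.072,"y":0.090,"claw":1},{"x":-0.096,"y":0.120,"claw":1},{"x":-0.120,"y":0.150,"claw":1}]'
```

```text
schema error: expected keys x, y, z, ax, ay, az, claw
schema error: expected keys x, y, z, ax, ay, az, claw
```

```bash
python3 -m crank '[{"x":-0.024,"y":0.030,"z":0,"ax":0,"ay":0,"az":0,"claw":1},{"x":-0.048,"y":0.060,"z":0,"ax":0,"ay":0,"az":0,"claw":1},{"x":-0.072,"y":0.090,"z":0,"ax":0,"ay":0,"az":0,"claw":1},{"x":-0.096,"y":0.120,"z":0,"ax":0,"ay":0,"az":0,"claw":1},{"x":-0.120,"y":0.150,"z":0,"ax":0,"ay":0,"az":0,"claw":1}]' 5
python3 -m crank '[{"x":-0.024,"y":0.030,"z":0,"ax":0,"ay":0,"az":0,"claw":1},{"x":-0.048,"y":0.060,"z":0,"ax":0,"ay":0,"az":0,"claw":1},{"x":-0.072,"y":0.090,"z":0,"ax":0,"ay":0,"az":0,"claw":1},{"x":-0.096,"y":0.120,"z":0,"ax":0,"ay":0,"az":0,"claw":1},{"x":-0.120,"y":0.150,"z":0,"ax":0,"ay":0,"az":0,"claw":1}]'
```

```text
time: 0.52
ee_pos: [0.26, 0.4568, 0.2222]
eef_rot: [0.782, 0.623, -0.0, 0.0]
ft_force: [1.0, 0.7, -0.5]
width: 0.0619
time: 0.93
ee_pos: [0.3792, 0.3063, 0.2224]
eef_rot: [0.782, 0.623, -0.0, -0.0]
ft_force: [-0.5, 0.6, 0.4]
width: 0.0284
```

```bash
python3 -m crank '[{"x":-0.0224,"y":0.0284,"z":0,"ax":0,"ay":0,"az":0,"claw":1},{"x":-0.0448,"y":0.0568,"z":0,"ax":0,"ay":0,"az":0,"claw":1},{"x":-0.0672,"y":0.0852,"z":0,"ax":0,"ay":0,"az":0,"claw":1},{"x":-0.0896,"y":0.1136,"z":0,"ax":0,"ay":0,"az":0,"claw":1},{"x":-0.112,"y":0.142,"z":0,"ax":0,"ay":0,"az":0,"claw":1}]'
python3 -m crank '[{"x":-0.028,"y":0.035,"z":0,"ax":0,"ay":0,"az":0,"claw":1},{"x":-0.056,"y":0.07,"z":0,"ax":0,"ay":0,"az":0,"claw":1},{"x":-0.084,"y":0.105,"z":0,"ax":0,"ay":0,"az":0,"claw":1},{"x":-0.112,"y":0.142,"z":0,"ax":0,"ay":0,"az":0,"claw":1},{"x":-0.112,"y":0.142,"z":0,"ax":0,"ay":0,"az":0,"claw":1}]'
python3 - <<'E'
from h import *
c=camera('wrist'); pickle.dump(c,open('w1.pkl','wb')); cv2.imwrite('pics/w1.png',c['color']); print(c['eye'],r.read_state()['ee_pos'],r.read_state()['ft_force'],proj(c,[.605,.023,.044]),proj(c,[.459,.182,.052]))
E
```

```text
time: 1.35
ee_pos: [0.4925, 0.1655, 0.2224]
eef_rot: [0.782, 0.623, -0.0, -0.0]
ft_force: [1.6, 1.3, -0.9]
width: 0.0018
time: 1.77
ee_pos: [0.6072, 0.0199, 0.2221]
eef_rot: [0.784, 0.621, -0.001, 0.001]
ft_force: [-0.7, -0.8, -0.0]
width: 0.0005
[0.5385227  0.03655536 0.38408082] [0.60727405 0.01943501 0.22184977] [-1.45481546 -1.03219569  0.08236119] (np.float64(279.2658080343067), np.float64(184.29969390067657)) (np.float64(432.6256157314563), np.float64(-34.73786507614409))
```

View pics/w1.png

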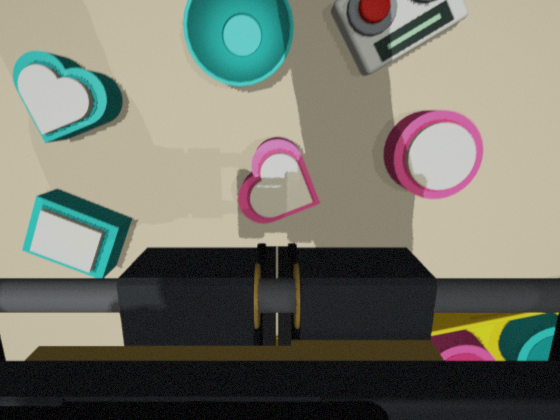

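Wrist view: casting centred at about (280,185), matching the predicted projection (279,184). Descending to 20 mm above it.

```bash
python3 -m crank '[{"x":0.002,"y":-0.002,"z":0.035,"ax":0,"ay":0,"az":0,"claw":1},{"x":0.002,"y":-0.002,"z":0.07,"ax":0,"ay":0,"az":0,"claw":1},{"x":0.002,"y":-0.002,"z":0.105,"ax":0,"ay":0,"az":0,"claw":1},{"x":0.002,"y":-0.002,"z":0.14,"ax":0,"ay":0,"az":0,"claw":1},{"x":0.002,"y":-0.002,"z":0.158,"ax":0,"ay":0,"az":0,"claw":1}]'
python3 -m crank '[{"x":0,"y":0,"z":0,"ax":0,"ay":0,"az":0,"claw":1},{"x":0,"y":0,"z":0,"ax":0,"ay":0,"az":0,"claw":1},{"x":0,"y":0,"z":0,"ax":0,"ay":0,"az":0,"claw":1},{"x":0,"y":0,"z":0,"ax":0,"ay":0,"az":0,"claw":1},{"x":0,"y":0,"z":0,"ax":0,"ay":0,"az":0,"claw":1}]'
python3 - <<'E'
from h import *
c=camera('wrist'); pickle.dump(c,open('w2.pkl','wb')); cv2.imwrite('pics/w2.png',c['color']); p=r.read_state()['ee_pos'];print(p,r.read_state()['ft_force'],proj(c,p))
E
```

```text
time: 2.23
ee_pos: [0.6011, 0.0287, 0.06]
eef_rot: [0.782, 0.623, -0.002, -0.001]
ft_force: [-0.2, -0.4, -1.5]
width: 0.0005
time: 2.65
ee_pos: [0.6047, 0.0288, 0.0663]
eef_rot: [0.782, 0.623, 0.001, 0.001]
ft_force: [-0.4, -0.4, 0.2]
width: 0.0005
[0.60457005 0.02876276 0.06596321] [-0.20452512 -0.99154442  0.37464975] (np.float64(275.94380292530025), np.float64(262.85123832965803))
```

View pics/w2.png

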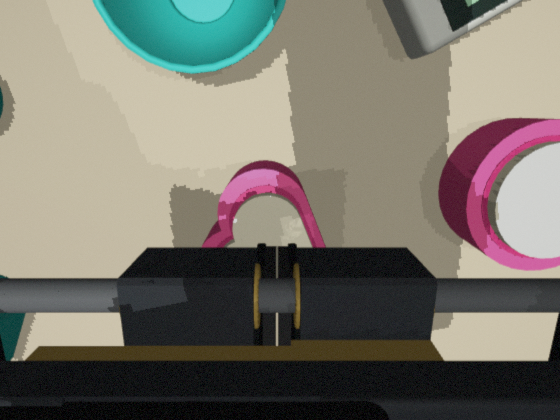

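Wrist view: fingers above the lower part of the heart casting (lobe at (265,180)); the TCP sits 6 mm to the left (+y) of target, so I correct and come down slowly.

```bash
python3 -m crank '[{"x":-0.002,"y":0.001,"z":0.004,"ax":0,"ay":0,"az":0,"claw":1},{"x":-0.004,"y":0.001,"z":0.008,"ax":0,"ay":0,"az":0,"claw":1},{"x":-0.006,"y":0.001,"z":0.012,"ax":0,"ay":0,"az":0,"claw":1},{"x":-0.006,"y":0.001,"z":0.014,"ax":0,"ay":0,"az":0,"claw":1},{"x":-0.006,"y":0.001,"z":0.015,"ax":0,"ay":0,"az":0,"claw":1}]'
python3 -m crank '[{"x":0,"y":0,"z":0,"ax":0,"ay":0,"az":0,"claw":1},{"x":0,"y":0,"z":0,"ax":0,"ay":0,"az":0,"claw":1},{"x":0,"y":0,"z":0,"ax":0,"ay":0,"az":0,"claw":1},{"x":0,"y":0,"z":0,"ax":0,"ay":0,"az":0,"claw":1},{"x":0,"y":0,"z":0,"ax":0,"ay":0,"az":0,"claw":1}]'
```

```text
time: 3.12
ee_pos: [0.6029, 0.0222, 0.0488]
eef_rot: [0.782, 0.623, -0.0, -0.0]
ft_force: [0.4, -0.0, 0.2]
width: 0.0003
time: 3.53
ee_pos: [0.6034, 0.0226, 0.0497]
eef_rot: [0.782, 0.623, 0.0, 0.0]
ft_force: [0.8, 0.4, 0.5]
width: 0.0003
```

```bash
python3 -m crank '[{"x":0,"y":0,"z":0.002,"ax":0,"ay":0,"az":0,"claw":1},{"x":0,"y":0,"z":0.004,"ax":0,"ay":0,"az":0,"claw":1},{"x":0,"y":0,"z":0.006,"ax":0,"ay":0,"az":0,"claw":1},{"x":0,"y":0,"z":0.008,"ax":0,"ay":0,"az":0,"claw":1},{"x":0,"y":0,"z":0.009,"ax":0,"ay":0,"az":0,"claw":1}]'
python3 -m crank '[{"x":0,"y":0,"z":0,"ax":0,"ay":0,"az":0,"claw":1},{"x":0,"y":0,"z":0,"ax":0,"ay":0,"az":0,"claw":1},{"x":0,"y":0,"z":0,"ax":0,"ay":0,"az":0,"claw":1},{"x":0,"y":0,"z":0,"ax":0,"ay":0,"az":0,"claw":1},{"x":0,"y":0,"z":0,"ax":0,"ay":0,"az":0,"claw":1}]'
```

```text
time: 3.95
ee_pos: [0.6034, 0.0225, 0.0403]
eef_rot: [0.782, 0.623, 0.0, -0.0]
ft_force: [-0.8, 0.4, 3.1]
width: 0.0004
time: 4.37
ee_pos: [0.6034, 0.0226, 0.0406]
eef_rot: [0.782, 0.623, 0.0, -0.0]
ft_force: [-2.0, 0.4, 2.0]
width: 0.0006
```

The casting gave (z 0.0406, 3.4 mm down, 2–3 N held about 0.5 s). Drawing up, then across to the timer.

```bash
python3 -m crank '[{"x":0,"y":0,"z":-0.003,"ax":0,"ay":0,"az":0,"claw":1},{"x":0,"y":0,"z":-0.015,"ax":0,"ay":0,"az":0,"claw":1},{"x":0,"y":0,"z":-0.04,"ax":0,"ay":0,"az":0,"claw":1},{"x":0,"y":0,"z":-0.07,"ax":0,"ay":0,"az":0,"claw":1},{"x":0,"y":0,"z":-0.09,"ax":0,"ay":0,"az":0,"claw":1}]'
python3 - <<'E'
from h import *
for n in ['scene','side']:
    c=camera(n); pickle.dump(c,open(n+'1.pkl','wb'))
E
python3 -m crank '[{"x":0.02,"y":-0.03,"z":0,"ax":0,"ay":0,"az":0,"claw":1},{"x":0.04,"y":-0.06,"z":0,"ax":0,"ay":0,"az":0,"claw":1},{"x":0.06,"y":-0.09,"z":0,"ax":0,"ay":0,"az":0,"claw":1},{"x":0.08,"y":-0.12,"z":0,"ax":0,"ay":0,"az":0,"claw":1},{"x":0.10,"y":-0.145,"z":0,"ax":0,"ay":0,"az":0,"claw":1}]'
python3 -m crank '[{"x":0.012,"y":-0.017,"z":0,"ax":0,"ay":0,"az":0,"claw":1},{"x":0.022,"y":-0.032,"z":0,"ax":0,"ay":0,"az":0,"claw":1},{"x":0.022,"y":-0.032,"z":0.02,"ax":0,"ay":0,"az":0,"claw":1},{"x":0.022,"y":-0.032,"z":0.04,"ax":0,"ay":0,"az":0,"claw":1},{"x":0.022,"y":-0.032,"z":0.05,"ax":0,"ay":0,"az":0,"claw":1}]'
python3 -m crank '[{"x":0,"y":0,"z":0,"ax":0,"ay":0,"az":0,"claw":1},{"x":0,"y":0,"z":0,"ax":0,"ay":0,"az":0,"claw":1},{"x":0,"y":0,"z":0,"ax":0,"ay":0,"az":0,"claw":1},{"x":0,"y":0,"z":0,"ax":0,"ay":0,"az":0,"claw":1},{"x":0,"y":0,"z":0,"ax":0,"ay":0,"az":0,"claw":1}]'
python3 - <<'E'
from h import *
c=camera('scene'); pickle.dump(c,open('s2.pkl','wb')); p=r.read_state()['ee_pos'];print(p,proj(c,p),proj(c,[.4585,.182,.052]))
d=camera('side');print(proj(d,p),proj(d,[.4585,.182,.052]))
a=[cv2.resize(c['color'][140:260,290:410],(400,400)),cv2.resize(d['color'][120:240,180:300],(400,400))]
cv2.imwrite('pics/s2.png',np.hstack(a))
E
```

```text
time: 4.78
ee_pos: [0.6038, 0.0222, 0.1336]
eef_rot: [0.782, 0.623, 0.001, 0.001]
ft_force: [1.0, 0.9, 0.3]
width: 0.0005
time: 5.3
ee_pos: [0.4822, 0.1534, 0.1303]
eef_rot: [0.782, 0.623, -0.0, -0.0]
ft_force: [-0.2, -0.4, -0.2]
width: 0.0003
time: 5.72
ee_pos: [0.4568, 0.1808, 0.0787]
eef_rot: [0.782, 0.623, -0.001, -0.0]
ft_force: [-0.9, -0.0, -0.5]
width: 0.0002
time: 6.13
ee_pos: [0.4587, 0.1812, 0.0814]
eef_rot: [0.782, 0.623, 0.001, 0.0]
ft_force: [-0.1, -0.2, 0.1]
width: 0.0004
[0.45858217 0.18119173 0.08120286] (np.float64(357.23312478007495), np.float64(181.40069961191188)) (np.float64(355.7762720937401), np.float64(188.3262300431734))
(np.float64(237.5112282532935), np.float64(164.91802238371548)) (np.float64(238.24414026986258), np.float64(172.1113562180747))
```

View pics/s2.png

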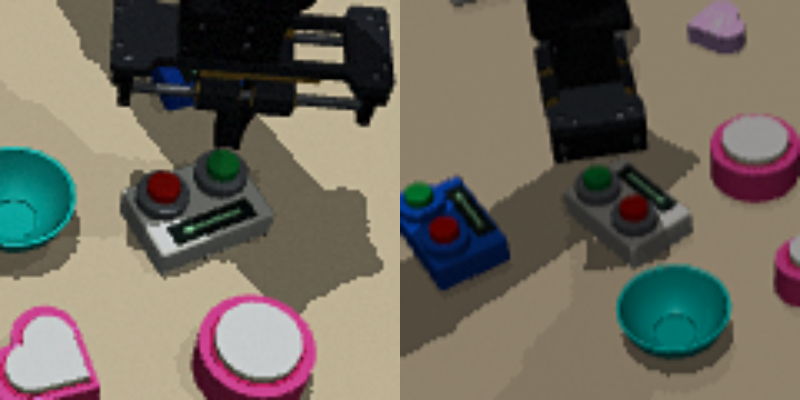

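Both views show the closed fingertips directly above the green button of the white timer, clear of the red one. Pressing.

```bash
python3 -m crank '[{"x":0,"y":0,"z":0.007,"ax":0,"ay":0,"az":0,"claw":1},{"x":0,"y":0,"z":0.014,"ax":0,"ay":0,"az":0,"claw":1},{"x":0,"y":0,"z":0.021,"ax":0,"ay":0,"az":0,"claw":1},{"x":0,"y":0,"z":0.024,"ax":0,"ay":0,"az":0,"claw":1},{"x":0,"y":0,"z":0.024,"ax":0,"ay":0,"az":0,"claw":1}]'
python3 -m crank '[{"x":0,"y":0,"z":0.003,"ax":0,"ay":0,"az":0,"claw":1},{"x":0,"y":0,"z":0.006,"ax":0,"ay":0,"az":0,"claw":1},{"x":0,"y":0,"z":0.009,"ax":0,"ay":0,"az":0,"claw":1},{"x":0,"y":0,"z":0.0105,"ax":0,"ay":0,"az":0,"claw":1},{"x":0,"y":0,"z":0.0105,"ax":0,"ay":0,"az":0,"claw":1}]'
```

```text
time: 6.65
ee_pos: [0.4574, 0.1806, 0.0553]
eef_rot: [0.782, 0.623, -0.001, -0.0]
ft_force: [-1.2, -0.1, -0.5]
width: 0.0004
time: 7.07
ee_pos: [0.4584, 0.1811, 0.0464]
eef_rot: [0.782, 0.623, 0.0, -0.0]
ft_force: [-1.9, -1.3, 6.5]
width: 0.0004
```

```bash
python3 -m crank '[{"x":0,"y":0,"z":0.0005,"ax":0,"ay":0,"az":0,"claw":1},{"x":0,"y":0,"z":0.001,"ax":0,"ay":0,"az":0,"claw":1},{"x":0,"y":0,"z":0.001,"ax":0,"ay":0,"az":0,"claw":1},{"x":0,"y":0,"z":0.001,"ax":0,"ay":0,"az":0,"claw":1},{"x":0,"y":0,"z":0.001,"ax":0,"ay":0,"az":0,"claw":1}]'
```

```text
time: 7.48
ee_pos: [0.4585, 0.1812, 0.0462]
eef_rot: [0.782, 0.623, 0.0, -0.0]
ft_force: [-5.9, -2.5, 17.6]
width: 0.0006
```

Fully in, at the stop (17.6 N). Drawing back.

```bash
python3 -m crank '[{"x":0,"y":0,"z":-0.004,"ax":0,"ay":0,"az":0,"claw":1},{"x":0,"y":0,"z":-0.02,"ax":0,"ay":0,"az":0,"claw":1},{"x":0,"y":0,"z":-0.05,"ax":0,"ay":0,"az":0,"claw":1},{"x":0,"y":0,"z":-0.085,"ax":0,"ay":0,"az":0,"claw":1},{"x":0,"y":0,"z":-0.12,"ax":0,"ay":0,"az":0,"claw":1}]'
python3 -m crank '[{"x":0,"y":0,"z":-0.02,"ax":0,"ay":0,"az":0,"claw":1},{"x":0,"y":0,"z":-0.03,"ax":0,"ay":0,"az":0,"claw":1},{"x":0,"y":0,"z":-0.03,"ax":0,"ay":0,"az":0,"claw":1},{"x":0,"y":0,"z":-0.03,"ax":0,"ay":0,"az":0,"claw":1},{"x":0,"y":0,"z":-0.03,"ax":0,"ay":0,"az":0,"claw":1}]'
python3 - <<'E'
import m; from h import *
c=camera('scene');d=camera('side')
for k,p in (('c',(303,248)),('g',(357,190)),('r',(338,198)),('c',(368,241)),('c',(226,210))):
    print(k,m.blob(c,k,*p,10 if k in 'gr' else 14))
cv2.imwrite('pics/end.png',cv2.resize(np.hstack([c['color'],d['color']]),(800,300)))
E
```

```text
time: 7.9
ee_pos: [0.4576, 0.1807, 0.166]
eef_rot: [0.782, 0.623, -0.001, -0.0]
ft_force: [0.6, 0.3, 1.0]
width: 0.0002
time: 8.32
ee_pos: [0.4573, 0.1807, 0.1933]
eef_rot: [0.782, 0.623, -0.001, -0.0]
ft_force: [0.6, 0.1, -0.1]
width: 0.0006
heart scene (np.int32(371), np.float64(303.3), np.float64(246.1), array([292, 235,  25,  22], dtype=int32)) [0.6054 0.0229 0.044 ]
heart side None False
green scene (np.int32(64), np.float64(356.6), np.float64(188.4), array([352, 185,  10,   8], dtype=int32)) [0.459  0.1841 0.052 ]
green side (np.int32(46), np.float64(238.4), np.float64(172.7), array([235, 170,   8,   7], dtype=int32)) [0.458  0.1794 0.052 ]
red scene (np.int32(65), np.float64(338.7), np.float64(195.2), array([334, 191,  10,   9], dtype=int32)) [0.4748 0.1338 0.052 ]
red side (np.int32(48), np.float64(249.6), np.float64(181.7), array([246, 178,   8,   9], dtype=int32)) [0.4737 0.1298 0.052 ]
round scene (np.int32(452), np.float64(367.2), np.float64(241.5), array([355, 231,  26,  22], dtype=int32)) [0.6113 0.1757 0.044 ]
round side None False
tealheart scene (np.int32(307), np.fl
[... 290 characters left out ...]
at64(257.7), array([195, 245,  32,  26], dtype=int32)) [ 0.6098 -0.1948  0.044 ]
block side (np.int32(21), np.float64(358.0), np.float64(251.2), array([356, 243,   4,  18], dtype=int32)) [ 0.6277 -0.2083  0.044 ]
c (np.int32(373), np.float64(303.3), np.float64(246.2), array([292, 235,  25,  22], dtype=int32))
g (np.int32(69), np.float64(356.7), np.float64(188.8), array([352, 185,  10,  10], dtype=int32))
r (np.int32(65), np.float64(339.0), np.float64(195.5), array([334, 192,  10,   9], dtype=int32))
c (np.int32(455), np.float64(367.3), np.float64(241.6), array([355, 231,  26,  22], dtype=int32))
c (np.int32(307), np.float64(225.7), np.float64(209.8), array([216, 201,  23,  19], dtype=int32))
```

View pics/end.png

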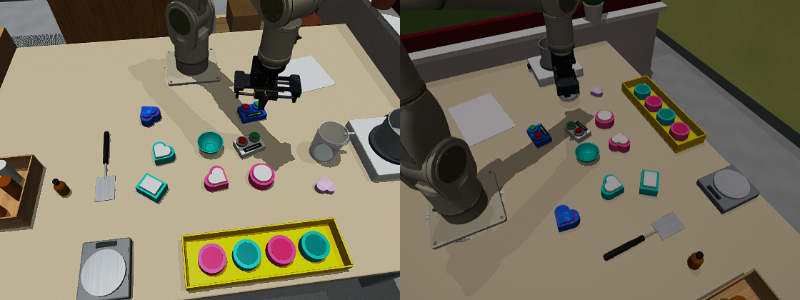

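Nothing has shifted: the casting is still at (303,246) and the green button at (357,189) in the scene view, and the gripper is well clear above the timer.

```bash
python3 -c "
from bench import close_job
print(close_job())"
```

```text
the job is handed in; nothing more can be done
None
```

I touched the casting in the pink heart mould, pressed the green button on the white timer fully in, drew back clear, and handed the job in at about 8.4 s. `close_job()` gives no verdict, so the outcome is not confirmed.

- **Touch:** the closed fingertips pushed the casting down about 3.4 mm at 2–3 N and rested there for about half a second before drawing back.
- **Press:** the green button went in about 5.8–6 mm, to its stop. The force peaked at 17.6 N vertically (about 19 N in total), against the 30 N limit.
- **Last checks:** in the scene view the pink casting, both buttons, the round mould and the turquoise heart were within half a pixel of their starting positions. The gripper was about 14 cm above the timer with no load on the wrist. The bowl, block mould, jug, spatula, bottle and soap I checked only by eye in the final picture, and they looked unmoved.
- **Checks that failed or disagreed:** the side-camera colour mask did not find the pink heart's casting, so its position came from the scene camera, with the wrist view agreeing. The two cameras placed the green button 5 mm apart in y, so I aimed at the mean. The fast descent over the heart ended about 6 mm off to the side and overshot in height. I corrected that before touching anything.

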